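Snap the terminal cover onto a bench data logger and keep it pressed

ROBOT

A 7-joint arm with a two-finger parallel gripper is mounted at the origin on a cart in front of the work surface, level with it; the furniture and walls round the work are solid. World frame = base frame: x ahead of the robot, y to its left, z up, the work surface at z = 0. Lengths are in m, angles in rad, forces in N, time in s.
With the tool pointing down it reaches from about 0.425 to 0.875 m from the base axis. Payload 4.7 kg.
Tool frame: the origin (TCP) lies midway between the tips of the shut fingers; the grasp point (between the pads) lies 19 mm behind it; x points along the fingers, z is the direction in which the jaws open and shut, and the axes are right-handed (so a half turn about x gives the same grasp; the last joint's range is limited). The gripper opens to 87 mm and grips with 3 to 60 N. Pads are 19 mm wide; open, the fingers measure 117 mm over their backs; the gripper's body (75 mm by 190 mm) begins 51 mm behind the grasp point.
Start: joints at [-1.189, 0.321, -0.07, 1.45, 0.023, 1.371, -0.057], TCP at [0.234, 0.607, 0.223] pointing down, gripper open.
Joint ranges: [-2.86, 2.86], [-0.3, 2.09], [-1.38, 1.24], [0.06, 2.45], [-1.56, 4.7], [0.09, 2.05], [-2.69, 2.69]. Speed limits (rad/s): [2.57, 2.57, 3.14, 3.14, 3.14, 3.14, 3.14].

INTERFACE

Orientations are given as a rotation vector (axis times angle).
In Python, from bench import ctrl gives the robot as it stands.
- The arm moves only by the shell command python3 -m pendant 'ROWS' [OPENING] [FORCE]. ROWS is JSON, a list of rows, each an object with "travel": the shift along the tool's x, y, z in m, a list of three; "twist": the turn about the tool's x in rad. In form: [{"travel": [x, y, z], "twist": twist}, ...]. A call has 1 to 10 rows; each row is the pose to reach, as a shift and turn from the pose measured when the call began, along the tool's axes at that moment; what a row does not reach only later rows make up. A row lasts 1/8 s, in which the tool goes at most 62.5 mm and 10.7 degrees, less where a joint would pass 70% of its speed; a pose out of reach is approached as far as the arm can. A call with a gripper value outside its range is refused whole. OPENING is the opening, from -1 (shut) to 1 (fully open), so that 0 is half open, set as the call begins (- or left out, the last holds). The fingers move at their own pace and stop on an object; FORCE is the grip in N (left out, the last holds). Time passes only in rows, so rows that repeat a pose let the fingers close. It gives the time, the measured TCP pose, the force and the opening at its end, in the units of the state.
- ctrl.get_state(): the state, without advancing time (a new reading comes with each control period).
- ctrl.get_image(name): name is "side" or "top" or "wrist"; returns the picture (480x640x3 uint8, red, green, blue); there is no depth.
- ctrl.camera_model(name): a dict with "K" (3x3 intrinsics, pixels), "rvec" (rotation vector, rad) and "tvec" (3), from world to camera coordinates, as OpenCV has them; the wrist camera has in their place "T_tool_cam" (4x4, takes a point from camera to tool coordinates, whose origin is the TCP and whose axes are the tool frame's). Camera axes: x right, y down, z forward; pixel columns grow to the right and rows downward; lengths in m; the calibration is good to about 2 mm. The wrist camera is an equidistant fisheye: a pixel r from the principal point sees the ray r / f radians off the axis. A picture is of the moment at which its call begins: read the wrist's pose just before it. camera_model takes no time and is no camera call.
- ctrl.close_job(): hands the job in, once; it reports no verdict.
The state is a dict: "time": time; "joint_positions": joint angles; "qd": joint speeds; "joint_torque": joint torques, N m; "position": TCP position; "tool_rot": TCP orientation; "ft_force": force on the tool from outside, world axes, zero at the start; "torque": the same for the moment, N m; "grip_width": opening from 0.0 (shut) to 1.0 (fully open).
Only numpy, scipy, OpenCV 4.12 (cv2) and the standard library are available. Lean on these libraries where they do the work, as an engineer would, in place of code of your own. Each camera call takes 0.05 s, during which the arm holds its last target.

TASK

Close the terminal compartment of the grey data logger: first swing its carry handle up and over to the back until it clicks past its detent and rests at the end of its travel. Then take the loose blue cover by its rib, set it square over the white collar on top of the logger and press it straight down until it snaps and sits fully home on the black gasket. Finish without letting up: the program ends with the fingers still on the cover, pushing it firmly down; do not knock the other things on the desk about.

Things in the scene. Friction and masses are not known exactly. Their poses are not given: they have to be found in the camera images.
- logger: grey bench data logger, fixed, 96 mm deep (its x), 108 mm wide (its y); origin under its centre on the desk, x towards its back (away from the black front panel), z up. Its flat top, 40 mm up, carries a 2 mm black gasket and the white collar
- collar (a point): centre of the collar, level with the gasket's top (42 mm above the desk); axes as the logger's. Collar 64 mm (x) by 80 mm (y), straight for 10 mm, then leaning in all round by 5 mm up to its top, 18 mm above the gasket: a lead-in for a cover up to 4 mm off centre. A sprung catch, 7.5 mm above the gasket, sticks out 3 mm from each end wall (+y, -y)
- handle (a joint): angle of the carry handle, rad: 0 = leaning forward over the compartment, growing as its bar swings up and to the back; 0.96 = upright, end stop at 1.93. It stays where it is left (friction 0.07 N m). A sprung detent resists from about 1.4 (a few N at the bar), is passed at 1.64 and has clicked in at 1.89
- handle_grip (a point): middle of the handle's cross bar (along the logger's y), a black rubber sleeve 14 mm thick, 80 mm long, between two 7 mm steel arms 117 mm apart. It runs on an arc of 88 mm radius about handle_hinge, 79 mm above the desk at either end, 116 mm at the top. The point's axes turn with the handle
- handle_hinge (a point): centre of the handle's hinge axis (along the logger's y), 22 mm behind the logger's centre and 28 mm above the desk. At joint value q the bar lies 88 mm from it in the direction (-cos(q + 0.611), 0, sin(q + 0.611)) of the logger's axes
- cover_grip (a point): middle of the loose blue cover's rib, 41 mm above the cover's lower rim. Rib 12 mm thick (cover's x), 44 mm long (y), from the lid (24 mm above the rim) to 50 mm. Cover: open-bottomed cap 72 mm (x) by 93 mm (y), inside 67 by 88 mm and 20 mm deep, about 80 g, standing on its rim; z up. Its y goes along the logger's y, either way round
- cover_rim (a point): centre of the cover's lower rim plane. Beads inside its two short end walls meet the catches with the rim about 10 mm above the gasket; the push needed rises to about 8 to 16 N, then drops suddenly with the rim about 5 mm above the gasket; home, the rim rests on the gasket
- gasket: the black gasket on the logger's top, 78 by 100 mm, 2 mm thick; origin under its centre, 40 mm above the desk
- cover: the loose blue cover; origin at the centre of its lower rim, same axes as cover_grip
- weight: bystander: brass check weight with a knob, 38 mm across, 60 mm tall, origin under its centre
- glue: bystander: small bottle with a red cap, 36 x 42 mm, 106 mm tall, origin under its centre
- tape: bystander: roll of tan tape lying flat, 96 mm across, 25 mm high, origin under its centre
- jaw: bystander: dark serrated steel jaw insert, 64 x 28 x 19 mm, origin under its centre

How it is judged:
By the outcome, as a careful person would: the job done as asked, in the order asked, and still so for the second after the job is handed in, while the arm keeps its last pose, push and grip.
It also fails if it takes over 58 s, if anything falls off the work surface, if the arm or the gripper's body presses on something with over 40 N, if the wrist force passes 120 N, or if a joint passes its speed limit or range.

## Working session

There is one attempt and no reset: what is moved stays moved. The work goes in short steps, Python scripts to look and compute and a shell command to move; the robot and the scene stay as the last step left them, time stands still between calls to the robot, and variables do not carry over. Pictures are saved under pics/ and viewed, and the job is handed in when it is done.

```bash
ls -la; mkdir -p pics; python3 - <<'E'
from bench import ctrl
import cv2
for n in ["side","top","wrist"]:
    s=ctrl.get_state()
    im=ctrl.get_image(n); cv2.imwrite(f"pics/{n}0.png",im[:,:,::-1])
    m=ctrl.camera_model(n); print(n,{k:__import__('numpy').round(v,4).tolist() for k,v in m.items() if k in("K","rvec","tvec","T_tool_cam")}, m.keys())
print(s)
E
```

```text
total 12
drwxr-xr-x  3 agent agent 4096 Dec  6 21:56 .
drwxr-xr-x 23 root  root  4096 Dec  6 21:56 ..
drwxr-xr-x  2 agent agent 4096 Dec  6 21:56 pics
side {'K': [[520.0823, 0.0, 331.7129], [0.0, 520.0823, 235.5411], [0.0, 0.0, 1.0]], 'rvec': [0.1037, -2.703, 1.5032], 'tvec': [0.5279, -0.0652, 1.3045]} dict_keys(['K', 'rvec', 'tvec'])
top {'K': [[475.8632, 0.0, 324.0529], [0.0, 475.8632, 245.8668], [0.0, 0.0, 1.0]], 'rvec': [2.1715, -2.1376, 0.1068], 'tvec': [0.2776, 0.5368, 0.9202]} dict_keys(['K', 'rvec', 'tvec'])
wrist {'K': [[371.6483, 0.0, 320.1181], [0.0, 371.6483, 234.8071], [0.0, 0.0, 1.0]], 'T_tool_cam': [[0.0006, -0.2663, 0.9639, -0.1621], [0.001, -0.9639, -0.2663, 0.0744], [1.0, 0.0011, -0.0003, 0.0003], [0.0, 0.0, 0.0, 1.0]]} dict_keys(['K', 'T_tool_cam'])
{'time': 0.1, 'joint_positions': array([-1.18892387,  0.32178648, -0.07009516,  1.45154369,  0.02262584,
        1.37078018, -0.05692452]), 'qd': array([-7.35663963e-04, -2.91245408e-03,  5.65738152e-04, -2.32787447e-03,
        1.34578845e-05,  2.92398542e-03, -2.96455856e-03]), 'joint_torque': array([-1.02476392e-04, -4.92569768e+01, -4.05622758e-01, -3.13399851e+01,
       -6.40776032e-02,  3.94722121e-02,  7.98409428e-05]), 'position': array([0.23357245, 0.60606366, 0.22155121]), 'tool_rot': array([-0.93524392,  1.36242513,  0.93347624]), 'ft_force': array([-0.44719383, -0.07955567, -0.14366928]), 'torque': array([-0.01747087, -0.01885674, -0.04699792]), 'grip_width': 1.0003593945406295}
```

View pics/side0.png

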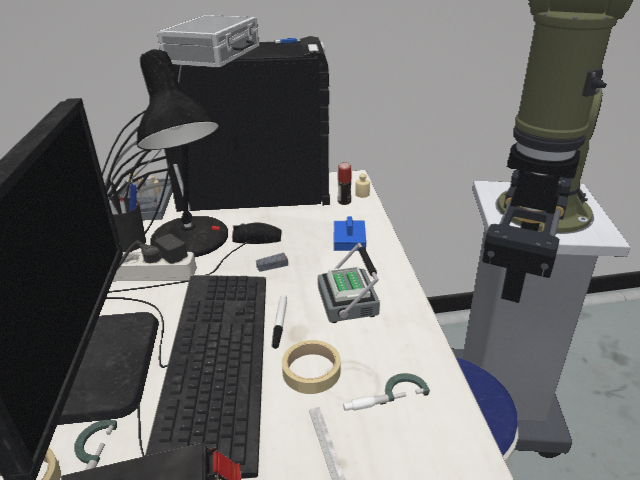

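View pics/top0.png

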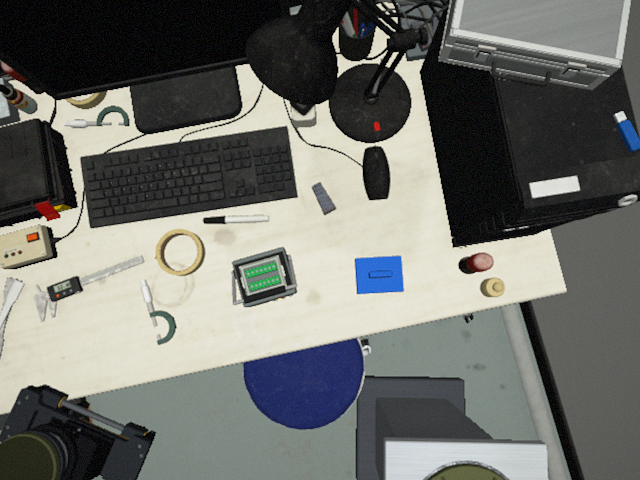

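View pics/wrist0.png

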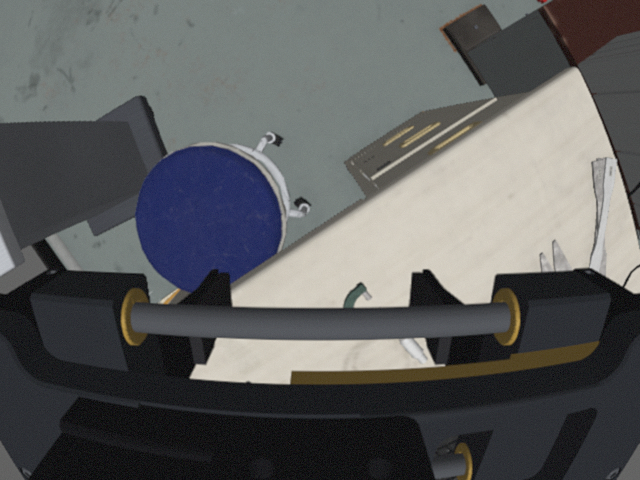

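```bash
cat > h.py <<'E'
import numpy as np, cv2
from scipy.spatial.transform import Rotation as R
from bench import ctrl
def ray(cam,px):
    m=ctrl.camera_model(cam); Rm=R.from_rotvec(m["rvec"]).as_matrix(); t=np.array(m["tvec"])
    d=Rm.T@np.linalg.inv(m["K"])@np.array([px[0],px[1],1.]); return -Rm.T@t, d/np.linalg.norm(d)
def onz(cam,px,z):
    o,d=ray(cam,px); return o+d*(z-o[2])/d[2]
def tri(p1,p2,c1="side",c2="top"):
    o1,d1=ray(c1,p1);o2,d2=ray(c2,p2)
    s=np.linalg.lstsq(np.c_[d1,-d2],o2-o1,rcond=None)[0]
    a=o1+s[0]*d1;b=o2+s[1]*d2; return (a+b)/2,np.linalg.norm(a-b)
def proj(cam,P):
    m=ctrl.camera_model(cam); return cv2.projectPoints(np.atleast_2d(np.array(P,float)),np.array(m["rvec"]),np.array(m["tvec"]),np.array(m["K"]),None)[0][:,0]
def wray(px,s):
    m=ctrl.camera_model("wrist");K=m["K"];u=np.array([px[0]-K[0][2],px[1]-K[1][2]]);r=np.hypot(*u);th=r/K[0][0]
    d=np.r_[np.sin(th)*u/max(r,1e-9),np.cos(th)]
    T=np.array(m["T_tool_cam"]);Rt=R.from_rotvec(s["tool_rot"]).as_matrix()
    return Rt@T[:3,3]+s["position"],Rt@T[:3,:3]@d
def wz(px,s,z):
    o,d=wray(px,s);return o+d*(z-o[2])/d[2]
def wproj(P,s):
    m=ctrl.camera_model("wrist");K=m["K"];T=np.array(m["T_tool_cam"]);Rt=R.from_rotvec(s["tool_rot"]).as_matrix()
    p=T[:3,:3].T@(Rt.T@(np.array(P)-s["position"])-T[:3,3]);th=np.arctan2(np.hypot(p[0],p[1]),p[2]);u=p[:2]/np.hypot(p[0],p[1])
    return np.array([K[0][2],K[1][2]])+K[0][0]*th*u
E
python3 - <<'E'
from h import *
for n,(x0,y0,w,h) in {"top":(215,235,200,75),"side":(300,200,100,130)}.items():
    im=cv2.imread(f"pics/{n}0.png"); c=im[y0:y0+h,x0:x0+w]; f=4
    cv2.imwrite(f"pics/{n}0c.png",cv2.resize(c,None,fx=f,fy=f,interpolation=cv2.INTER_CUBIC))
im=cv2.imread("pics/top0.png");hsv=cv2.cvtColor(im,cv2.COLOR_BGR2HSV)
m=cv2.inRange(hsv,(100,150,80),(125,255,255)); 
n,l,st,c=cv2.connectedComponentsWithStats(m); 
for i in range(1,n):
    if st[i,4]>300:
        cn=cv2.findContours((l==i).astype(np.uint8),0,2)[0][0]; r=cv2.minAreaRect(cn);print(st[i],r)
        if 350<c[i][0]<410:
            b=cv2.boxPoints(r); W=np.array([onz("top",p,0.024) for p in b]);print(W.round(4),W.mean(0),np.linalg.norm(W-np.roll(W,1,0),axis=1))
for n,p,z in [("logger",(265,277),.04),("glue",(480,262),.1),("weight",(492,287),.06),("jaw",(323,198),.019),("tape",(180,253),.025)]: print(n,onz("top",p,z).round(3))
s=ctrl.get_state();print(R.from_rotvec(s["tool_rot"]).as_matrix().round(3))
E
```

```text
[619 119  21  32 363] ((630.2000122070312, 134.90000915527344), (31.304948806762695, 12.074767112731934), 63.43495178222656)
[ 355  256   48   38 1591] ((378.7034606933594, 274.4586181640625), (34.939605712890625, 45.74445343017578), 86.633544921875)
[[0.509  0.2238 0.024 ]
 [0.5159 0.132  0.024 ]
 [0.446  0.128  0.024 ]
 [0.4392 0.219  0.024 ]] [0.47752767 0.17571522 0.024     ] [0.07000999 0.09202031 0.06996382 0.09124463]
[ 244  339  119   90 6794] ((307.93408203125, 388.7397155761719), (78.47001647949219, 118.66337585449219), 77.82854461669922)
logger [0.468 0.402 0.04 ]
glue [ 0.499 -0.003  0.1  ]
weight [ 0.455 -0.038  0.06 ]
jaw [0.633 0.29  0.019]
tape [0.514 0.578 0.025]
[[-0.    -0.933  0.36 ]
 [-0.001  0.36   0.933]
 [-1.    -0.    -0.001]]
```

View pics/top0c.png

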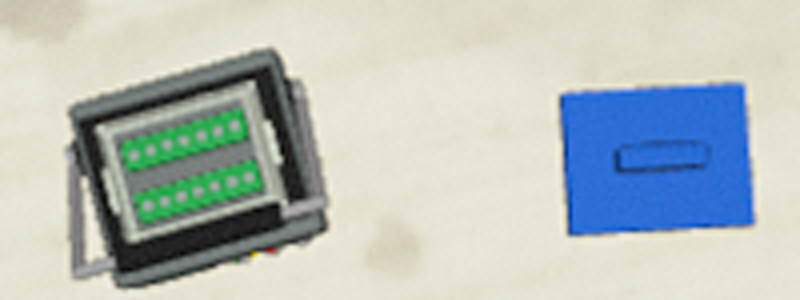

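View pics/side0c.png

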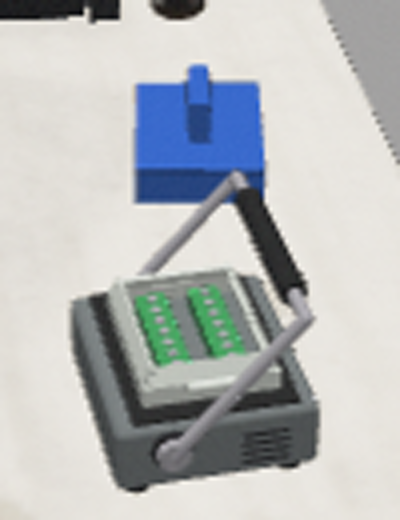

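```bash
python3 - <<'E'
from h import *
T=lambda x,y:(215+x/4,235+y/4)
S=lambda x,y:(300+x/4,200+y/4)
fl,bl,br,fr=[onz("top",T(*p),0.04) for p in [(118,285),(72,105),(275,50),(327,230)]]
c=(fl+bl+br+fr)/4
print("logger",c,np.linalg.norm(fl-bl),np.linalg.norm(bl-br),np.linalg.norm(br-fr),np.linalg.norm(fr-fl))
for a,b in[(fl,bl),(fr,br)]: d=b-a;print(np.degrees(np.arctan2(d[1],d[0])))
for a,b in[(fr,fl),(br,bl)]: d=b-a;print(np.degrees(np.arctan2(-d[0],d[1])))
# collar top outline z=.06
q=[onz("top",T(*p),0.06) for p in [(133,243),(95,127),(250,83),(288,203)]];print("collar",sum(q)/4,np.linalg.norm(q[0]-q[1]),np.linalg.norm(q[1]-q[2]))
# side top corners
sc=[onz("side",S(*p),0.04) for p in [(113,442),(75,315),(250,277),(318,402)]]; print("side corners",np.round(sc,4), np.mean(sc,0))
a=tri(S(306,310),T(78,275));b=tri(S(238,180),T(322,208));print("bar ends",a,b)
o,d=(a[0]+b[0])/2,a[0]-b[0];print(o,np.linalg.norm(d),np.degrees(np.arctan2(-d[0],d[1])))
# cover rib
print("cover rib", onz("top",T(661,155),0.05))
r=[onz("top",T(*p),0.05) for p in[(617,149),(706,142),(709,165),(618,172)]];print(np.round(r,4),np.mean(r,0))
print(tri(S(198,70),T(661,155)))
# hand-clicked cover corners
q=[onz("top",T(*p),0.024) for p in [(562,94),(745,85),(753,226),(569,235)]];print(np.round(q,4),np.mean(q,0))
E
```

```text
logger [0.46839984 0.40270598 0.04      ] 0.09204904797453002 0.10434352155881776 0.09300542179207781 0.1060322412658188
16.46336454389632
17.49787585993739
15.62664342554371
16.129957509738485
collar [0.46893415 0.40306567 0.06      ] 0.05930924226961242 0.07808750381366347
side corners [[0.4968 0.4739 0.04  ]
 [0.5232 0.3818 0.04  ]
 [0.4404 0.3446 0.04  ]
 [0.4067 0.4396 0.04  ]] [0.4668001  0.40996848 0.04      ]
bar ends (array([0.41457331, 0.44846198, 0.09772466]), np.float64(0.0007568314349605617)) (array([0.44768677, 0.33695935, 0.09160671]), np.float64(0.00012439566009316886))
[0.43113004 0.39271067 0.09466568] 0.11647646253727163 16.540090603113583
cover rib [0.47733387 0.17524543 0.05      ]
[[0.4799 0.1967 0.05  ]
 [0.484  0.1534 0.05  ]
 [0.4728 0.1519 0.05  ]
 [0.4687 0.1961 0.05  ]] [0.47637386 0.17451591 0.05      ]
(array([0.47591405, 0.17623262, 0.05976246]), np.float64(0.0016979862196262283))
[[0.5088 0.2225 0.024 ]
 [0.5147 0.1305 0.024 ]
 [0.4442 0.1267 0.024 ]
 [0.4382 0.2183 0.024 ]] [0.4764649  0.17449471 0.024     ]
```

```bash
cat >> h.py <<'E'
def go(P,yaw):
    """tool-frame travel and twist for TCP world P and jaw yaw (rad)"""
    s=ctrl.get_state();Rt=R.from_rotvec(s["tool_rot"]).as_matrix();t=Rt.T@(np.array(P)-s["position"])
    y=np.arctan2(Rt[1,2],Rt[0,2]);d=(yaw-y+np.pi/2)%np.pi-np.pi/2
    print("t",round(s["time"],2),"travel",t.round(4),"twist",round(-d,4),"| pos",s["position"].round(4),"jaw deg",round(np.degrees(y),2),"F",s["ft_force"].round(2),"w",round(s["grip_width"],3))
E
python3 -c "
from h import *
go([.4326,.3924,.20],np.radians(16.4))"
```

```text
t 0.15 travel [ 0.0219 -0.2625 -0.1279] twist 0.9168 | pos [0.2336 0.6061 0.2217] jaw deg 68.93 F [-0.31  0.46  0.09] w 0.999
```

```bash
python3 -m pendant '[{"travel":[0.003,-0.0375,-0.018],"twist":0.13},{"travel":[0.006,-0.075,-0.036],"twist":0.26},{"travel":[0.01,-0.113,-0.055],"twist":0.39},{"travel":[0.013,-0.15,-0.073],"twist":0.52},{"travel":[0.016,-0.188,-0.091],"twist":0.66},{"travel":[0.019,-0.225,-0.11],"twist":0.79},{"travel":[0.022,-0.263,-0.128],"twist":0.917},{"travel":[0.022,-0.263,-0.128],"twist":0.917},{"travel":[0.022,-0.263,-0.128],"twist":0.917}]' - 
python3 - <<'E'
from h import *
s=ctrl.get_state();np.save("s1.npy",s,allow_pickle=True)
im=ctrl.get_image("wrist");cv2.imwrite("pics/wrist1.png",im[:,:,::-1])
go([.4326,.3924,.20],np.radians(16.4))
L=np.array([.4685,.403,0]);Rz=R.from_euler("z",16.4,degrees=True).as_matrix()
for P in [(-.0374,.0,.093),(-.0374,.04,.093),(-.0374,-.04,.093),(.032,.04,.042),(-.032,.04,.042),(-.032,-.04,.042),(.032,-.04,.042)]: print(P,wproj(L+Rz@np.array(P),s).round(0))
E
```

```text
time: 1.27
position: [0.4324, 0.3925, 0.1997]
tool_rot: [-0.226, 1.561, 0.225]
ft_force: [0.3, 1.2, 0.3]
grip_width: 1.002
t 1.32 travel [-0.0002 -0.001   0.0004] twist 0.0021 | pos [0.4319 0.3932 0.1998] jaw deg 16.52 F [-0.47  0.42 -0.74] w 1.002
(-0.0374, 0.0, 0.093) [322. 234.]
(-0.0374, 0.04, 0.093) [322. 181.]
(-0.0374, -0.04, 0.093) [322. 284.]
(0.032, 0.04, 0.042) [401. 175.]
(-0.032, 0.04, 0.042) [328. 174.]
(-0.032, -0.04, 0.042) [328. 262.]
(0.032, -0.04, 0.042) [397. 262.]
```

View pics/wrist1.png

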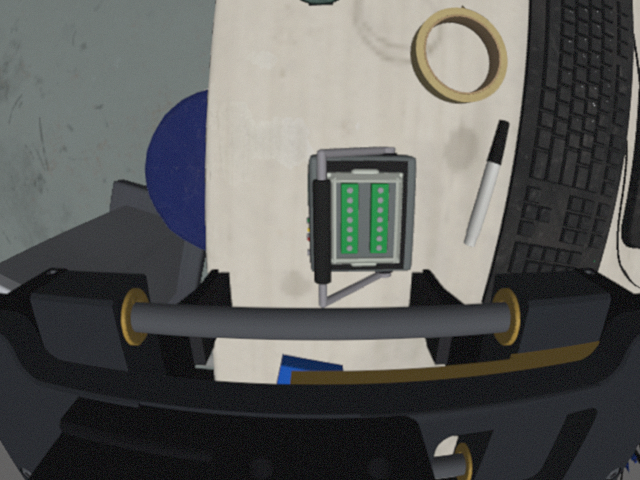

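```bash
python3 -m pendant '[{"travel":[0.0,0,0],"twist":0},{"travel":[0.0,0,0],"twist":0},{"travel":[0.03,0,0],"twist":0},{"travel":[0.06,0,0],"twist":0},{"travel":[0.085,0,0],"twist":0},{"travel":[0.085,0,0],"twist":0}]' -0.2
python3 - <<'E'
from h import *
im=ctrl.get_image("wrist");cv2.imwrite("pics/wrist2.png",im[:,:,::-1])
im=ctrl.get_image("side");cv2.imwrite("pics/side2.png",cv2.resize(im[180:340,270:430,::-1],None,fx=3.5,fy=3.5,interpolation=2))
go([.4326,.3924,.079],np.radians(16.4))
E
```

```text
time: 2.08
position: [0.4302, 0.3923, 0.1127]
tool_rot: [-0.23, 1.564, 0.224]
ft_force: [0.7, -0.3, 0.4]
grip_width: 0.432
t 2.17 travel [ 0.0365 -0.0014  0.0003] twist 0.0026 | pos [0.4319 0.3936 0.1155] jaw deg 16.55 F [0.56 0.55 0.57] w 0.414
```

View pics/wrist2.png

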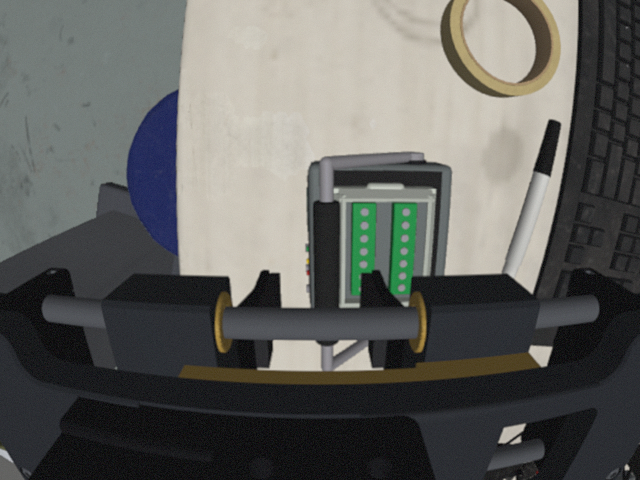

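View pics/side2.png

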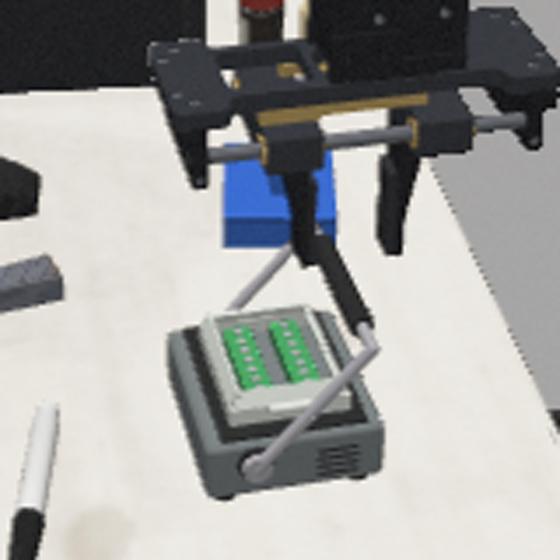

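```bash
python3 -m pendant '[{"travel":[0.018,0,0],"twist":0},{"travel":[0.036,0,0],"twist":0},{"travel":[0.036,0,0],"twist":0}]' - 
python3 -m pendant '[{"travel":[0,0,0],"twist":0},{"travel":[0,0,0],"twist":0}]' -0.5
python3 - <<'E'
from h import *
im=ctrl.get_image("side");cv2.imwrite("pics/side3.png",cv2.resize(im[180:340,270:430,::-1],None,fx=3.5,fy=3.5,interpolation=2))
go([.4326,.3924,.079],np.radians(16.4))
# path
s=ctrl.get_state();L=np.array([.4685,.403]);a=np.radians(16.4);e=np.array([np.cos(a),np.sin(a)])
x0=(s["position"][:2]-L)@e;z0=s["position"][2];print("x'",x0,z0)
for q in np.arange(.22,2.0,.1):
    A=q+.611;print(round(q,2),round(.022-.088*np.cos(A)+.004-x0,4),round(z0-(.028+.088*np.sin(A)-.014),4))
E
```

```text
time: 2.55
position: [0.4306, 0.3924, 0.0772]
tool_rot: [-0.229, 1.563, 0.225]
ft_force: [0.8, 0.3, -0.4]
grip_width: 0.403
time: 2.8
position: [0.4308, 0.3925, 0.0775]
tool_rot: [-0.229, 1.563, 0.225]
ft_force: [0.2, 1.0, 0.2]
grip_width: 0.28
t 2.85 travel [-0.0014 -0.0007  0.0016] twist 0.0027 | pos [0.4308 0.3926 0.0776] jaw deg 16.55 F [-0.01 -0.05  0.45] w 0.268
x' -0.039050768021916496 0.0776019135893751
0.22 0.0057 -0.0014
0.32 0.0125 -0.007
0.42 0.0198 -0.0119
0.52 0.0276 -0.016
0.62 0.0357 -0.0194
0.72 0.0442 -0.0219
0.82 0.0528 -0.0235
0.92 0.0615 -0.0243
1.02 0.0703 -0.0242
1.12 0.0791 -0.0233
1.22 0.0877 -0.0214
1.32 0.0961 -0.0188
1.42 0.1041 -0.0152
1.52 0.1118 -0.0109
1.62 0.119 -0.0059
1.72 0.1257 -0.0002
1.82 0.1318 0.0062
1.92 0.1371 0.0131
```

View pics/side3.png

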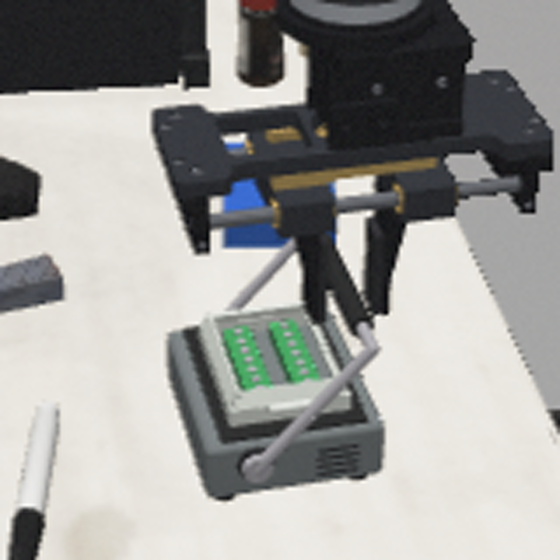

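Bar is straddled by the fingers. Swing along the arc.

```bash
python3 -m pendant '[{"travel":[-0.002,0,0.006],"twist":0},{"travel":[-0.007,0,0.0125],"twist":0},{"travel":[-0.012,0,0.02],"twist":0},{"travel":[-0.016,0,0.0275],"twist":0},{"travel":[-0.0195,0,0.0355],"twist":0},{"travel":[-0.022,0,0.044],"twist":0},{"travel":[-0.0235,0,0.053],"twist":0},{"travel":[-0.0243,0,0.0615],"twist":0},{"travel":[-0.0242,0,0.07],"twist":0},{"travel":[-0.0242,0,0.07],"twist":0}]'
python3 - <<'E'
from h import *
im=ctrl.get_image("side");cv2.imwrite("pics/side4.png",cv2.resize(im[180:340,270:430,::-1],None,fx=3.5,fy=3.5,interpolation=2))
go([.4326,.3924,.079],np.radians(16.4))
s=ctrl.get_state();L=np.array([.4685,.403]);a=np.radians(16.4);e=np.array([np.cos(a),np.sin(a)])
x0=(s["position"][:2]-L)@e;z0=s["position"][2];print("x'",x0,z0)
for q in np.arange(1.02,2.0,.1):
    A=q+.611;print(round(q,2),round(.022-.088*np.cos(A)+.004-x0,4),round(z0-(.028+.088*np.sin(A)-.014),4))
E
```

```text
time: 4.1
position: [0.499, 0.4125, 0.1013]
tool_rot: [-0.229, 1.562, 0.224]
ft_force: [-0.5, -0.2, 0.1]
grip_width: 0.25
t 4.15 travel [ 0.0225 -0.0004 -0.0689] twist 0.0021 | pos [0.4986 0.4124 0.1012] jaw deg 16.52 F [-0.26 -0.08 -0.38] w 0.248
x' 0.031516845963516005 0.10123824596764036
1.02 -0.0002 -0.0006
1.12 0.0085 0.0004
1.22 0.0171 0.0022
1.32 0.0255 0.0049
1.42 0.0336 0.0084
1.52 0.0412 0.0127
1.62 0.0485 0.0177
1.72 0.0551 0.0235
1.82 0.0612 0.0298
1.92 0.0666 0.0368
```

View pics/side4.png

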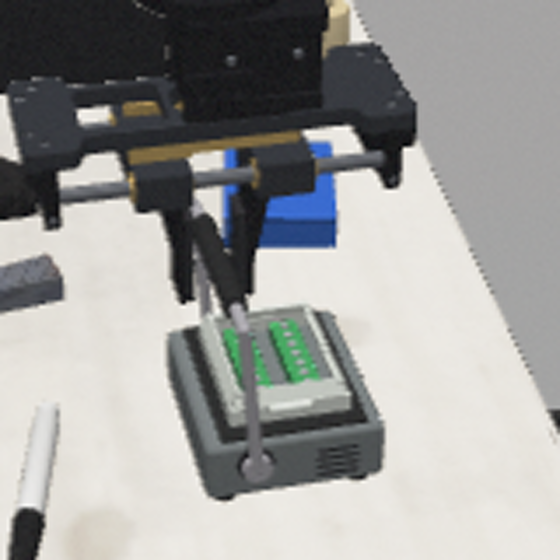

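```bash
python3 -m pendant '[{"travel":[0.0005,0,0.0085],"twist":0},{"travel":[0.0022,0,0.017],"twist":0},{"travel":[0.005,0,0.0255],"twist":0},{"travel":[0.0084,0,0.034],"twist":0},{"travel":[0.0127,0,0.0415],"twist":0},{"travel":[0.0177,0,0.049],"twist":0},{"travel":[0.0235,0,0.056],"twist":0},{"travel":[0.03,0,0.0625],"twist":0},{"travel":[0.0365,0,0.0685],"twist":0},{"travel":[0.038,0,0.071],"twist":0}]'
python3 - <<'E'
from h import *
im=ctrl.get_image("side");cv2.imwrite("pics/side5.png",cv2.resize(im[180:340,270:430,::-1],None,fx=3.5,fy=3.5,interpolation=2))
go([.4326,.3924,.079],np.radians(16.4))
s=ctrl.get_state();L=np.array([.4685,.403]);a=np.radians(16.4);e=np.array([np.cos(a),np.sin(a)])
x0=(s["position"][:2]-L)@e;z0=s["position"][2];print("x'",x0,z0)
E
```

```text
time: 5.4
position: [0.5634, 0.4316, 0.062]
tool_rot: [-0.231, 1.57, 0.223]
ft_force: [-11.4, -4.9, 8.8]
grip_width: 0.248
t 5.45 travel [-0.0153 -0.0004 -0.1366] twist 0.0028 | pos [0.5632 0.4316 0.062 ] jaw deg 16.56 F [-8.18 -4.6   4.35] w 0.249
x' 0.09895602286930415 0.06200307972727337
```

View pics/side5.png

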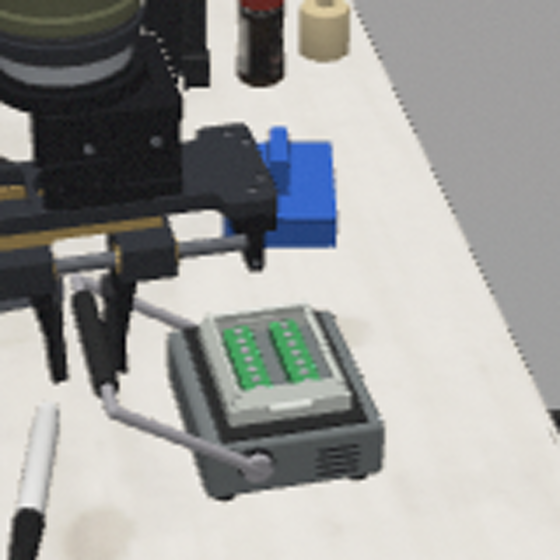

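```bash
python3 -m pendant '[{"travel":[0.002,0,0.004],"twist":0},{"travel":[0.003,0,0.006],"twist":0},{"travel":[0.003,0,0.006],"twist":0}]'
python3 - <<'E'
from h import *
for i in range(2):
  s=ctrl.get_state();L=np.array([.4685,.403]);a=np.radians(16.4);e=np.array([np.cos(a),np.sin(a)])
  print("x'",(s["position"][:2]-L)@e,s["position"][2],s["ft_force"]); ctrl.get_image("side")
E
```

```text
time: 5.82
position: [0.5632, 0.432, 0.0591]
tool_rot: [-0.235, 1.583, 0.222]
ft_force: [-14.9, -7.1, 12.4]
grip_width: 0.254
x' 0.09901391266806576 0.05906426099858247 [-14.89972705  -7.09938185  12.39591357]
x' 0.09901820595860171 0.05906684531178828 [-15.59138584  -7.4110038   12.42467299]
```

```bash
python3 -m pendant '[{"travel":[0,0,-0.001],"twist":0},{"travel":[0,0,-0.003],"twist":0},{"travel":[0,0,-0.003],"twist":0},{"travel":[0,0,-0.003],"twist":0},{"travel":[-0.03,0,-0.003],"twist":0},{"travel":[-0.08,0,-0.003],"twist":0},{"travel":[-0.14,0,-0.003],"twist":0},{"travel":[-0.14,0,-0.003],"twist":0},{"travel":[-0.14,0,-0.003],"twist":0}]' -0.1
python3 - <<'E'
from h import *
im=ctrl.get_image("side");cv2.imwrite("pics/side6.png",cv2.resize(im[180:340,270:430,::-1],None,fx=3.5,fy=3.5,interpolation=2))
go([.4765,.175,.20],np.radians(4))
E
```

```text
time: 7.05
position: [0.5635, 0.4328, 0.199]
tool_rot: [-0.235, 1.583, 0.222]
ft_force: [-0.3, -0.3, -1.0]
grip_width: 0.455
t 7.1 travel [ 0.0031 -0.2219 -0.1565] twist 0.2206 | pos [0.5629 0.4324 0.1977] jaw deg 16.64 F [-0.4   0.22 -0.13] w 0.449
```

View pics/side6.png

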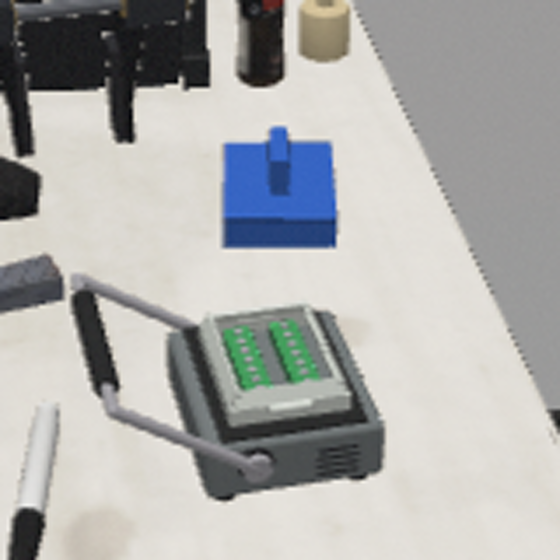

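```bash
python3 - <<'E'
from h import *
s=ctrl.get_state();print(R.from_rotvec(s["tool_rot"]).as_matrix().round(4))
go([.4685,.403,.21],np.radians(16.4))
E
```

```text
[[-0.0242 -0.2864  0.9578]
 [-0.0131  0.9581  0.2862]
 [-0.9996 -0.0056 -0.0269]]
t 7.1 travel [-0.0097 -0.0012 -0.0992] twist 0.0041 | pos [0.5629 0.4324 0.1977] jaw deg 16.64 F [-0.4   0.22 -0.13] w 0.449
```

```bash
python3 -m pendant '[{"travel":[-0.004,0,-0.05],"twist":0},{"travel":[-0.01,0,-0.1],"twist":0},{"travel":[-0.01,0,-0.1],"twist":0},{"travel":[-0.01,0,-0.1],"twist":0}]' 1
python3 - <<'E'
from h import *
s=ctrl.get_state();np.save("s7.npy",s,allow_pickle=True)
im=ctrl.get_image("wrist");cv2.imwrite("pics/wrist7.png",im[:,:,::-1])
cv2.imwrite("pics/wrist7c.png",cv2.resize(im[130:330,230:450,::-1],None,fx=3.4,fy=3,interpolation=2))
go([.4685,.403,.20],np.radians(16.4))
print(R.from_rotvec(s["tool_rot"]).as_matrix().round(4)[:,0])
E
```

```text
time: 7.6
position: [0.4676, 0.4036, 0.2094]
tool_rot: [-0.237, 1.585, 0.221]
ft_force: [-0.2, -0.9, 0.3]
grip_width: 0.818
t 7.65 travel [ 0.0095 -0.0006  0.0004] twist 0.0034 | pos [0.4682 0.4036 0.2095] jaw deg 16.59 F [0.17 0.55 0.21] w 0.864
[-0.0245 -0.0141 -0.9996]
```

View pics/wrist7c.png

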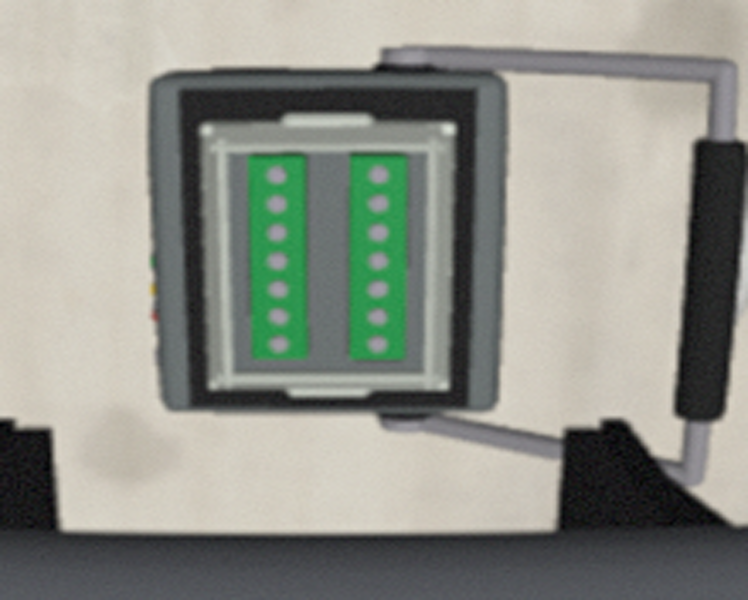

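```bash
python3 - <<'E'
from h import *
s=np.load("s7.npy",allow_pickle=True).item()
f=lambda x,y,z:wz((230+x/3.4,130+y/3.0),s,z)
for nm,z,pts in [("gasket",.042,[(180,90),(190,406),(469,406),(477,90)]),("collar",.052,[(200,125),(208,392),(449,392),(457,125)]),("body",.04,[(151,75),(163,408),(497,408),(507,75)])]:
    q=np.array([f(*p,z) for p in pts]);print(nm,q.mean(0).round(4),np.linalg.norm(q-np.roll(q,1,0),axis=1).round(4))
    d=(q[3]-q[0]+q[2]-q[1]);print(np.degrees(np.arctan2(d[1],d[0])).round(2)); d=q[0]-q[1]+q[3]-q[2];print(np.degrees(np.arctan2(-d[0],d[1])).round(2))
# terminal rows: green: parallel to y
im=cv2.imread("pics/wrist7.png");hsv=cv2.cvtColor(im,cv2.COLOR_BGR2HSV);m=cv2.inRange(hsv,(50,80,60),(85,255,255))
n,l,st,c=cv2.connectedComponentsWithStats(m);g=[c[i] for i in range(1,n) if st[i,4]>100];print(g)
# bar
for b,z in[((722,72),.0785),((692,478),.0785),((711,280),.0785)]: print(f(*b,z))
L=np.array([.4685,.403,0]);Rz=R.from_euler("z",16.4,degrees=True).as_matrix()
print(((f(722,72,.0785)+f(692,478,.0785))/2-L)@Rz)
E
```

```text
gasket [0.4676 0.4048 0.042 ] [0.0774 0.0991 0.0778 0.0988]
17.09
17.09
collar [0.4678 0.4042 0.052 ] [0.0652 0.0813 0.0648 0.081 ]
17.09
16.93
body [0.4673 0.4063 0.04  ] [0.0933 0.1052 0.094  0.1047]
17.08
17.08
[array([311.4247697 , 214.99590583]), array([340.96523517, 214.60633947])]
[0.53992181 0.48823665 0.0785    ]
[0.57532707 0.37627613 0.0785    ]
[0.55727041 0.43336582 0.0785    ]
[0.09375861 0.00290254 0.0785    ]
```

```bash
python3 -c "
from h import *
go([.4765,.175,.20],np.radians(4))"
```

```text
t 7.65 travel [ 0.0125 -0.2214 -0.057 ] twist 0.2198 | pos [0.4682 0.4036 0.2095] jaw deg 16.59 F [0.17 0.55 0.21] w 0.864
```

```bash
python3 -m pendant '[{"travel":[0,-0.05,-0.013],"twist":0.05},{"travel":[0,-0.1,-0.026],"twist":0.1},{"travel":[0,-0.15,-0.039],"twist":0.15},{"travel":[0.005,-0.2,-0.052],"twist":0.2},{"travel":[0.009,-0.2215,-0.057],"twist":0.22},{"travel":[0.009,-0.2215,-0.057],"twist":0.22},{"travel":[0.009,-0.2215,-0.057],"twist":0.22}]' 1
python3 - <<'E'
from h import *
s=ctrl.get_state();np.save("s8.npy",s,allow_pickle=True)
im=ctrl.get_image("wrist");cv2.imwrite("pics/wrist8.png",im[:,:,::-1])
cv2.imwrite("pics/wrist8c.png",cv2.resize(im[130:330,230:450,::-1],None,fx=3.4,fy=3,interpolation=2))
go([.4765,.175,.20],np.radians(4))
print(R.from_rotvec(s["tool_rot"]).as_matrix().round(4)[:,0])
E
```

```text
time: 8.52
position: [0.4767, 0.1771, 0.2034]
tool_rot: [-0.067, 1.595, 0.047]
ft_force: [0.3, 0.2, 0.3]
grip_width: 1.0
t 8.57 travel [ 0.0034 -0.0022 -0.0002] twist 0.003 | pos [0.4766 0.1772 0.2034] jaw deg 4.17 F [-0.27  0.77 -0.01] w 0.998
[-0.0243 -0.0136 -0.9996]
```

View pics/wrist8c.png

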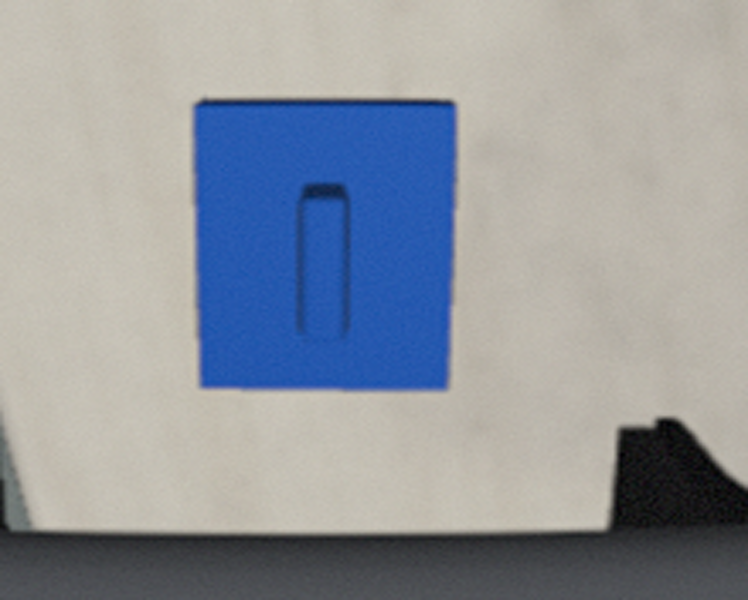

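```bash
python3 - <<'E'
from h import *
s=np.load("s8.npy",allow_pickle=True).item()
f=lambda x,y,z:wz((230+x/3.4,130+y/3.0),s,z)
for nm,z,pts in [("lid",.024,[(195,104),(201,387),(449,389),(455,104)]),("rib",.05,[(299,197),(298,338),(347,338),(348,197)])]:
    q=np.array([f(*p,z) for p in pts]);print(nm,q.mean(0).round(4),np.linalg.norm(q-np.roll(q,1,0),axis=1).round(4))
    d=(q[3]-q[0]+q[2]-q[1]);print(np.degrees(np.arctan2(d[1],d[0])).round(2)); d=q[0]-q[1]+q[3]-q[2];print(np.degrees(np.arctan2(-d[0],d[1])).round(2))
go([.4775,.1765,.10],np.radians(4.1))
E
```

```text
lid [0.4762 0.1751 0.024 ] [0.0702 0.0918 0.0713 0.0922]
4.27
4.4
rib [0.476  0.1754 0.05  ] [0.0124 0.0422 0.0128 0.0422]
4.57
4.03
t 8.57 travel [0.1033 0.0004 0.0034] twist 0.0012 | pos [0.4766 0.1772 0.2034] jaw deg 4.17 F [-0.27  0.77 -0.01] w 0.998
```

```bash
python3 -c "
from h import *
go([.4762,.1752,.06],np.radians(4.2)); go([.4762,.1752,.027],np.radians(4.2))"
```

```text
t 8.57 travel [ 0.1434 -0.0003  0.003 ] twist -0.0005 | pos [0.4766 0.1772 0.2034] jaw deg 4.17 F [-0.27  0.77 -0.01] w 0.998
t 8.57 travel [1.764e-01 1.000e-04 3.900e-03] twist -0.0005 | pos [0.4766 0.1772 0.2034] jaw deg 4.17 F [-0.27  0.77 -0.01] w 0.998
```

```bash
python3 -m pendant '[{"travel":[0.04,0,0.001],"twist":0},{"travel":[0.08,0,0.002],"twist":0},{"travel":[0.12,0,0.003],"twist":0},{"travel":[0.143,0,0.003],"twist":0},{"travel":[0.143,0,0.003],"twist":0},{"travel":[0.143,0,0.003],"twist":0}]' -0.2
python3 - <<'E'
from h import *
im=ctrl.get_image("side");cv2.imwrite("pics/side9.png",cv2.resize(im[150:310,270:430,::-1],None,fx=3.5,fy=3.5,interpolation=2))
go([.4762,.1752,.027],np.radians(4.2))
E
```

```text
time: 9.32
position: [0.4769, 0.1768, 0.0613]
tool_rot: [-0.068, 1.593, 0.049]
ft_force: [-0.0, -0.3, -0.1]
grip_width: 0.437
t 9.38 travel [ 0.0347 -0.001  -0.0003] twist 0.0006 | pos [0.4772 0.1767 0.0617] jaw deg 4.24 F [ 1.03 -0.38  0.21] w 0.421
```

View pics/side9.png

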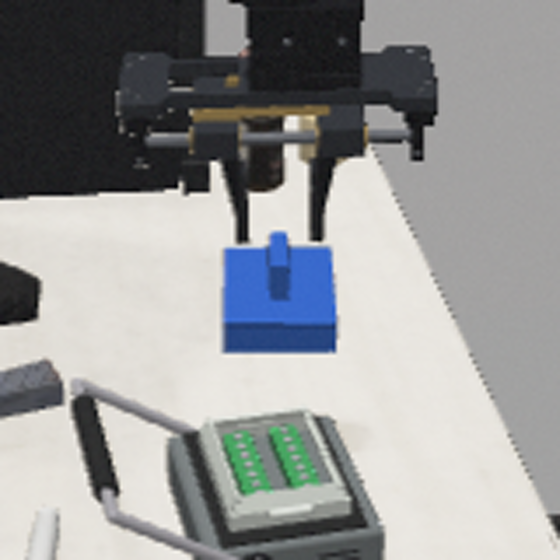

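```bash
python3 -m pendant '[{"travel":[0.017,-0.0005,0],"twist":0},{"travel":[0.033,-0.001,0],"twist":0},{"travel":[0.0345,-0.001,0],"twist":0},{"travel":[0.0345,-0.001,0],"twist":0}]'
python3 -m pendant '[{"travel":[0,0,0],"twist":0},{"travel":[0,0,0],"twist":0},{"travel":[0,0,0],"twist":0},{"travel":[0,0,0],"twist":0},{"travel":[0,0,0],"twist":0}]' -1 50
python3 - <<'E'
from h import *
go([.4762,.1752,.027],np.radians(4.2));s=ctrl.get_state();print(R.from_rotvec(s["tool_rot"]).as_matrix().round(4)[:,0],s["torque"].round(2))
E
```

```text
time: 9.88
position: [0.4763, 0.175, 0.0268]
tool_rot: [-0.068, 1.593, 0.049]
ft_force: [0.6, -0.1, 1.1]
grip_width: 0.399
time: 10.5
position: [0.477, 0.1752, 0.0275]
tool_rot: [-0.067, 1.592, 0.049]
ft_force: [-0.5, 0.6, 5.2]
grip_width: 0.133
t 10.5 travel [ 0.0005  0.0001 -0.0007] twist 0.0004 | pos [0.477  0.1752 0.0275] jaw deg 4.22 F [-0.54  0.63  5.16] w 0.133
[-0.0215 -0.0126 -0.9997] [-0.17 -0.13  0.02]
```

```bash
python3 -m pendant '[{"travel":[0.003,0,0],"twist":0},{"travel":[0.003,0,0],"twist":0},{"travel":[0.003,0,0],"twist":0}]' - 60
python3 - <<'E'
from h import *
go([.4762,.1752,.027],np.radians(4.2));s=ctrl.get_state();print(R.from_rotvec(s["tool_rot"]).as_matrix().round(4)[:,0],s["torque"].round(2))
E
```

```text
time: 10.88
position: [0.4768, 0.1752, 0.0272]
tool_rot: [-0.067, 1.593, 0.049]
ft_force: [-9.3, -3.6, 24.5]
grip_width: 0.133
t 10.88 travel [ 0.0002  0.     -0.0006] twist 0.0003 | pos [0.4768 0.1752 0.0272] jaw deg 4.22 F [-9.31 -3.59 24.49] w 0.133
[-0.0227 -0.0119 -0.9997] [-0.89  1.52 -0.02]
```

```bash
python3 -m pendant '[{"travel":[0.003,0,-0.004],"twist":0},{"travel":[0.003,0,-0.008],"twist":0},{"travel":[0.003,0,-0.008],"twist":0}]' - 60
python3 - <<'E'
from h import *
go([.4762,.1752,.027],np.radians(4.2));s=ctrl.get_state();print(R.from_rotvec(s["tool_rot"]).as_matrix().round(4)[:,0],s["torque"].round(2))
im=ctrl.get_image("side");cv2.imwrite("pics/side10.png",cv2.resize(im[150:310,270:430,::-1],None,fx=3.5,fy=3.5,interpolation=2))
E
```

```text
time: 11.25
position: [0.4734, 0.1754, 0.027]
tool_rot: [-0.065, 1.584, 0.051]
ft_force: [4.6, -0.9, 9.3]
grip_width: 0.13
t 11.25 travel [ 0.     -0.0004  0.0028] twist 0.0001 | pos [0.4734 0.1754 0.027 ] jaw deg 4.21 F [ 4.61 -0.93  9.29] w 0.13
[-0.0133 -0.0091 -0.9999] [-0.41 -1.21  0.03]
```

View pics/side10.png

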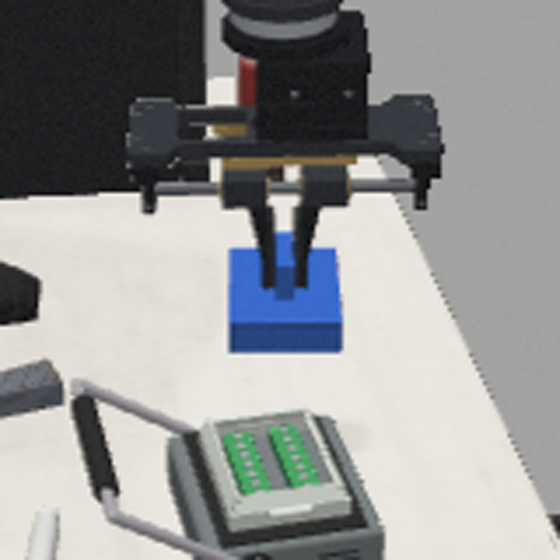

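```bash
python3 -m pendant '[{"travel":[0.004,0,-0.003],"twist":0},{"travel":[0.004,0,-0.008],"twist":0},{"travel":[0.004,0,-0.008],"twist":0}]' - 60
python3 - <<'E'
from h import *
go([.4762,.1752,.027],np.radians(4.2));s=ctrl.get_state();print(R.from_rotvec(s["tool_rot"]).as_matrix().round(4)[:,0],s["torque"].round(2))
E
```

```text
time: 11.68
position: [0.4714, 0.1756, 0.027]
tool_rot: [-0.062, 1.572, 0.053]
ft_force: [6.0, -1.1, 14.4]
grip_width: 0.133
t 11.68 travel [ 0.     -0.0008  0.0047] twist -0.0002 | pos [0.4714 0.1756 0.027 ] jaw deg 4.19 F [ 6.03 -1.06 14.39] w 0.133
[-0.0017 -0.0057 -1.    ] [-0.66 -0.94  0.01]
```

```bash
python3 -m pendant '[{"travel":[-0.01,0,0],"twist":0},{"travel":[-0.04,0,0],"twist":0},{"travel":[-0.08,0,0],"twist":0},{"travel":[-0.11,0,0],"twist":0},{"travel":[-0.11,0,0],"twist":0},{"travel":[-0.11,0,0],"twist":0}]' - 60
python3 - <<'E'
from h import *
go([.468,.404,.135],np.radians(16.9));s=ctrl.get_state();print(R.from_rotvec(s["tool_rot"]).as_matrix().round(4)[:,0],s["torque"].round(2))
E
```

```text
time: 12.42
position: [0.4704, 0.1759, 0.1356]
tool_rot: [-0.063, 1.574, 0.052]
ft_force: [-0.6, 0.0, -1.3]
grip_width: 0.134
t 12.43 travel [-0.0009  0.2276  0.0143] twist -0.2216 | pos [0.4704 0.1759 0.1356] jaw deg 4.2 F [-0.62  0.02 -1.28] w 0.134
[-0.0042 -0.0068 -1.    ] [-0.1   0.07 -0.03]
```

```bash
python3 -m pendant '[{"travel":[0,0.02,0.001],"twist":-0.02},{"travel":[0,0.055,0.003],"twist":-0.055},{"travel":[0,0.095,0.006],"twist":-0.09},{"travel":[0,0.135,0.009],"twist":-0.13},{"travel":[0,0.175,0.011],"twist":-0.17},{"travel":[0,0.21,0.013],"twist":-0.205},{"travel":[-0.001,0.2275,0.0143],"twist":-0.2216},{"travel":[-0.001,0.2275,0.0143],"twist":-0.2216},{"travel":[-0.001,0.2275,0.0143],"twist":-0.2216},{"travel":[-0.001,0.2275,0.0143],"twist":-0.2216}]' - 60
python3 - <<'E'
from h import *
s=ctrl.get_state();np.save("s11.npy",s,allow_pickle=True)
im=ctrl.get_image("wrist");cv2.imwrite("pics/wrist11.png",im[:,:,::-1])
im=ctrl.get_image("side");cv2.imwrite("pics/side11.png",cv2.resize(im[180:340,270:430,::-1],None,fx=3.5,fy=3.5,interpolation=2))
im=ctrl.get_image("top");cv2.imwrite("pics/top11.png",im[:,:,::-1])
go([.468,.404,.135],np.radians(16.9));print(R.from_rotvec(s["tool_rot"]).as_matrix().round(4)[:,0],s["torque"].round(2))
E
```

```text
time: 13.68
position: [0.4687, 0.4022, 0.1352]
tool_rot: [-0.235, 1.564, 0.225]
ft_force: [-0.1, 0.1, -0.0]
grip_width: 0.134
t 13.82 travel [ 0.0004  0.0011 -0.0001] twist -0.0015 | pos [0.4684 0.403  0.1354] jaw deg 16.82 F [ 0.54  0.15 -0.8 ] w 0.133
[-0.004  -0.0072 -1.    ] [-0.05  0.06 -0.01]
```

View pics/wrist11.png

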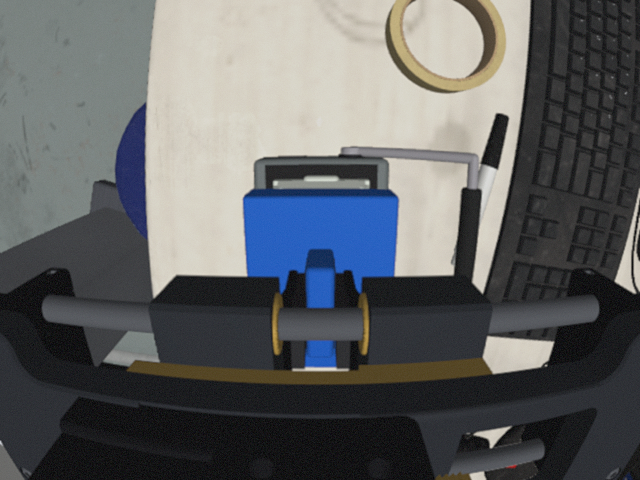

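View pics/side11.png

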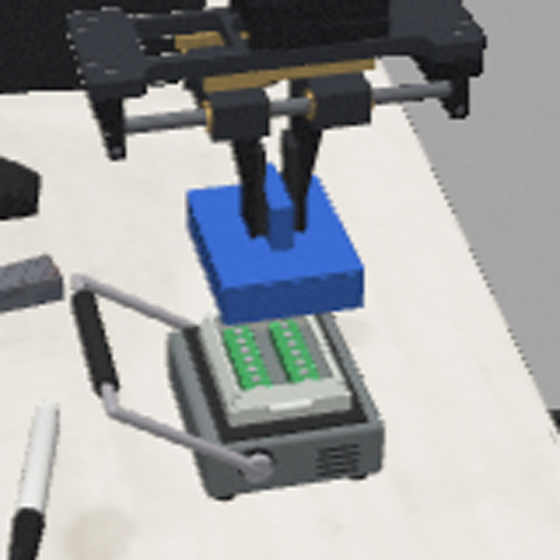

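View pics/top11.png

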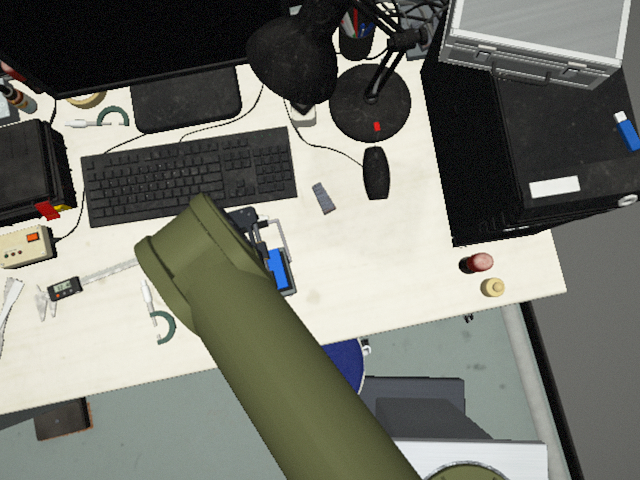

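```bash
python3 - <<'E'
from h import *
im=cv2.imread("pics/wrist11.png");cv2.imwrite("pics/wrist11c.png",cv2.resize(im[140:290,230:420],None,fx=4,fy=4,interpolation=2))
E
```

```text
(no output)
```

View pics/wrist11c.png

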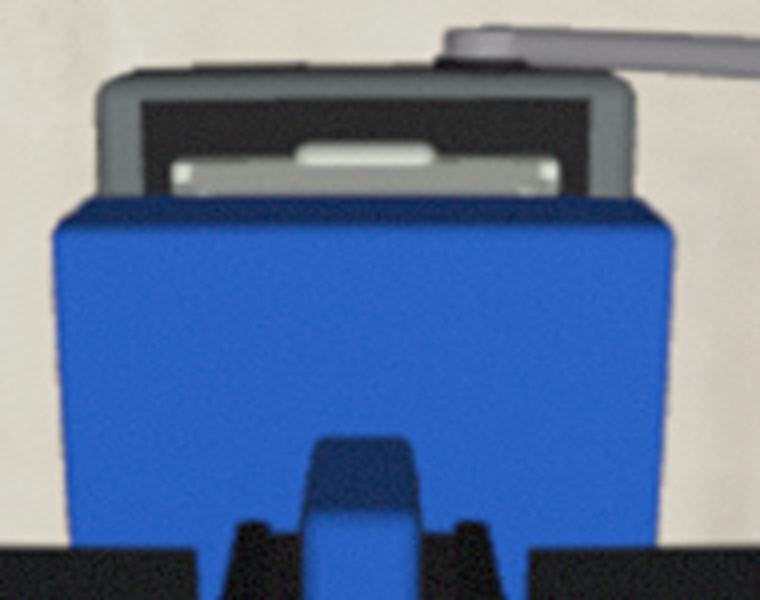

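```bash
python3 - <<'E'
from h import *
s=np.load("s11.npy",allow_pickle=True).item()
f=lambda x,y,z:wz((230+x/4,140+y/4),s,z)
L=np.array([.468,.404,0]);Rz=R.from_euler("z",16.9,degrees=True).as_matrix()
g=lambda *a:((f(*a)-L)@Rz).round(4)
zl=s["position"][2]-.003
print("lid far", g(55,232,zl),g(673,230,zl)," rim far",g(85,198,zl-.024),g(638,198,zl-.024)); print("gasket far",g(141,101,.042),g(590,99,.042),"collar base",g(170,162,.052),g(560,160,.052),"body",g(97,82,.04),g(633,78,.04))
E
```

```text
lid far [-0.0357  0.0439  0.1322] [0.0347 0.0441 0.1322]  rim far [-0.0367  0.0441  0.1082] [0.0349 0.0441 0.1082]
gasket far [-0.0393  0.0508  0.042 ] [0.0381 0.0511 0.042 ] collar base [-0.0331  0.0413  0.052 ] [0.0318 0.0417 0.052 ] body [-0.0473  0.0541  0.04  ] [0.046  0.0548 0.04  ]
```

```bash
python3 -m pendant '[{"travel":[0.01,0.0025,0],"twist":0},{"travel":[0.02,0.0025,0],"twist":0},{"travel":[0.03,0.0025,0],"twist":0},{"travel":[0.04,0.0025,0],"twist":0},{"travel":[0.043,0.0025,0],"twist":0},{"travel":[0.043,0.0025,0],"twist":0}]' - 60
python3 - <<'E'
from h import *
s=ctrl.get_state();np.save("s12.npy",s,allow_pickle=True)
im=ctrl.get_image("wrist");cv2.imwrite("pics/wrist12.png",cv2.resize(im[140:290,230:420,::-1],None,fx=4,fy=4,interpolation=2))
im=ctrl.get_image("side");cv2.imwrite("pics/side12.png",cv2.resize(im[220:340,300:420,::-1],None,fx=5,fy=5,interpolation=2))
go([.468,.404,.069],np.radians(16.9));print(R.from_rotvec(s["tool_rot"]).as_matrix().round(4)[:,0],s["torque"].round(2))
E
```

```text
time: 14.58
position: [0.4675, 0.405, 0.0921]
tool_rot: [-0.235, 1.564, 0.226]
ft_force: [-0.5, -0.5, -1.2]
grip_width: 0.134
t 14.68 travel [ 0.0238 -0.0012 -0.    ] twist -0.0015 | pos [0.4678 0.4053 0.0928] jaw deg 16.81 F [ 0.51 -0.07 -0.8 ] w 0.135
[-0.0042 -0.0069 -1.    ] [-0.04  0.05 -0.01]
```

View pics/wrist12.png

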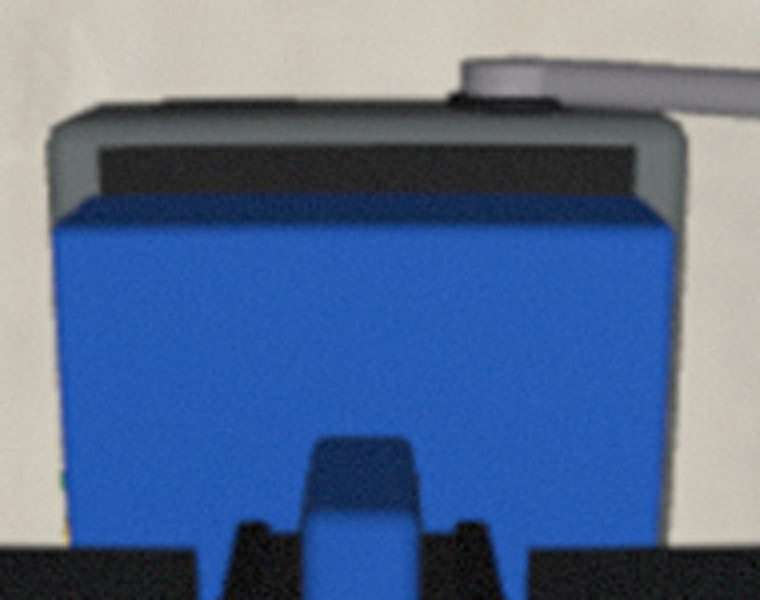

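View pics/side12.png

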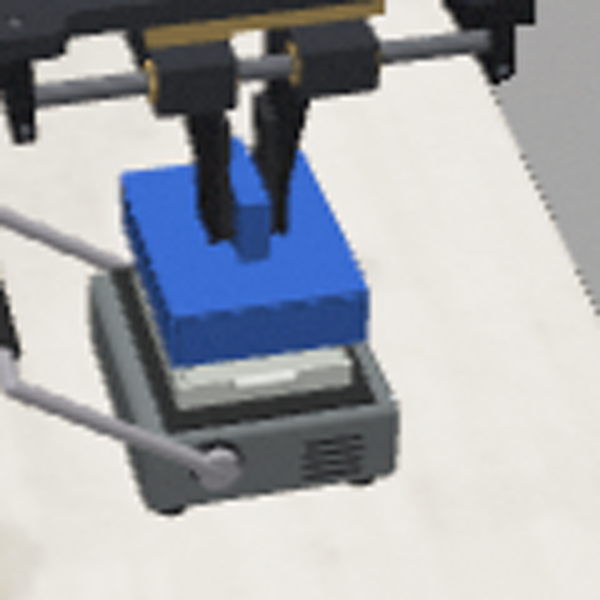

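```bash
python3 - <<'E'
from h import *
s=np.load("s12.npy",allow_pickle=True).item()
f=lambda x,y,z:wz((230+x/4,140+y/4),s,z)
L=np.array([.468,.404,0]);Rz=R.from_euler("z",16.9,degrees=True).as_matrix()
g=lambda *a:((f(*a)-L)@Rz).round(4)
z=.065
print("rim far",g(88,195,z),g(638,195,z),"gasket far",g(98,148,.042),g(636,146,.042))
E
python3 -m pendant '[{"travel":[0.004,-0.0005,0],"twist":0},{"travel":[0.008,-0.0005,0],"twist":0},{"travel":[0.011,-0.0005,0],"twist":0},{"travel":[0.011,-0.0005,0],"twist":0}]' - 60
```

```text
rim far [-0.0367  0.0475  0.065 ] [0.0345 0.0475 0.065 ] gasket far [-0.0395  0.0509  0.042 ] [0.0382 0.0512 0.042 ]
time: 15.18
position: [0.4676, 0.4046, 0.0813]
tool_rot: [-0.235, 1.563, 0.226]
ft_force: [-0.4, -0.2, -0.7]
grip_width: 0.134
```

```bash
python3 -m pendant '[{"travel":[0.003,0,0],"twist":0},{"travel":[0.006,0,0],"twist":0},{"travel":[0.008,0,0],"twist":0},{"travel":[0.010,0,0],"twist":0},{"travel":[0.012,0,0],"twist":0},{"travel":[0.013,0,0],"twist":0},{"travel":[0.014,0,0],"twist":0},{"travel":[0.014,0,0],"twist":0}]' - 60
python3 - <<'E'
from h import *
s=ctrl.get_state()
im=ctrl.get_image("side");cv2.imwrite("pics/side13.png",cv2.resize(im[220:340,300:420,::-1],None,fx=5,fy=5,interpolation=2))
go([.468,.404,.069],np.radians(16.9));print(R.from_rotvec(s["tool_rot"]).as_matrix().round(4)[:,0],s["torque"].round(2))
E
```

```text
time: 16.18
position: [0.4681, 0.4054, 0.0691]
tool_rot: [-0.234, 1.562, 0.227]
ft_force: [-0.4, 0.7, 9.6]
grip_width: 0.132
t 16.23 travel [ 0.0001 -0.0013 -0.0005] twist -0.001 | pos [0.4681 0.4054 0.0691] jaw deg 16.84 F [-1.22  0.15  9.41] w 0.133
[-0.0028 -0.005  -1.    ] [-0.47  0.37  0.01]
```

View pics/side13.png

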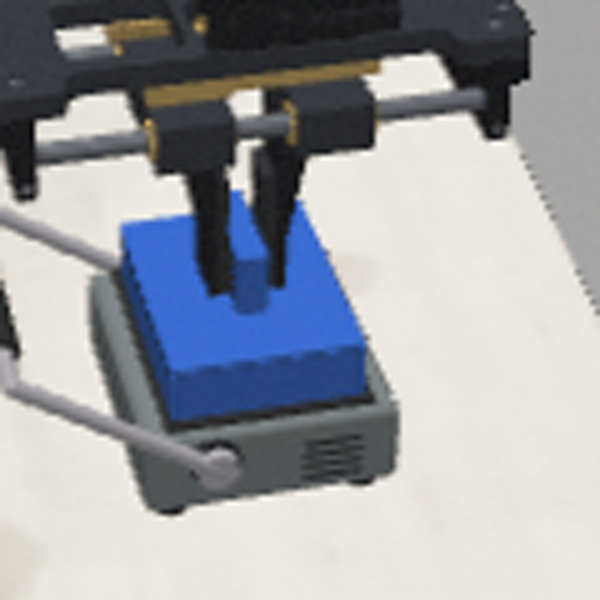

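```bash
python3 -m pendant '[{"travel":[0.001,0,0],"twist":0},{"travel":[0.002,0,0],"twist":0},{"travel":[0.003,0,0],"twist":0},{"travel":[0.0035,0,0],"twist":0},{"travel":[0.0035,0,0],"twist":0},{"travel":[0.0035,0,0],"twist":0}]' - 60
python3 - <<'E'
from h import *
im=ctrl.get_image("wrist");cv2.imwrite("pics/wrist14.png",cv2.resize(im[:,:,::-1],None,fx=1.2,fy=1.2))
im=ctrl.get_image("side");cv2.imwrite("pics/side14.png",im[:,:,::-1])
go([.468,.404,.069],np.radians(16.9));s=ctrl.get_state();print(R.from_rotvec(s["tool_rot"]).as_matrix().round(4)[:,0],s["torque"].round(2))
E
```

```text
time: 16.98
position: [0.4681, 0.4055, 0.069]
tool_rot: [-0.234, 1.562, 0.228]
ft_force: [-5.9, -3.9, 20.3]
grip_width: 0.13
t 17.07 travel [ 0.0001 -0.0014 -0.0005] twist -0.0008 | pos [0.468  0.4055 0.069 ] jaw deg 16.85 F [-5.89 -4.41 19.44] w 0.131
[-0.003  -0.0047 -1.    ] [-1.45  1.37 -0.  ]
```

View pics/wrist14.png

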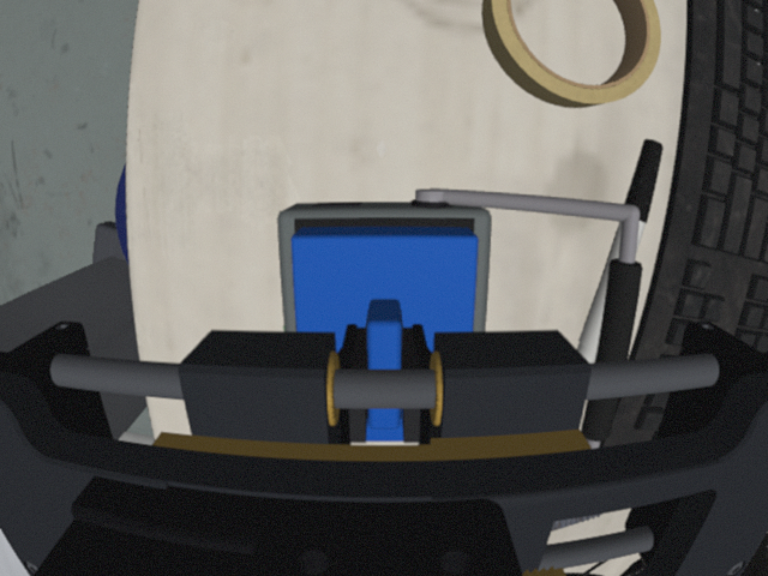

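View pics/side14.png

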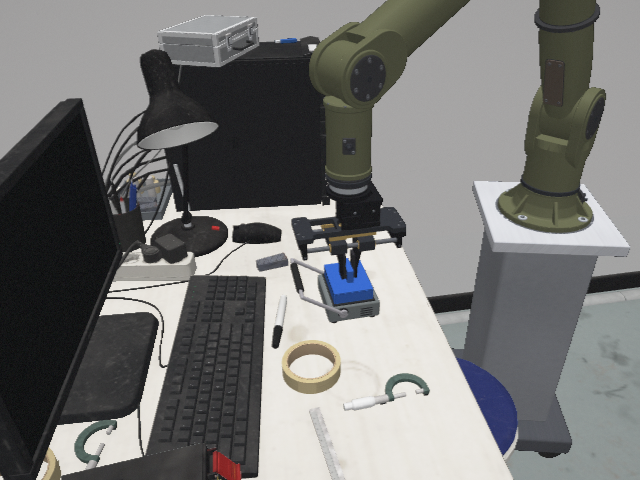

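```bash
python3 -m pendant '[{"travel":[0.0035,0,-0.001],"twist":0},{"travel":[0.0045,0,-0.002],"twist":0},{"travel":[0.005,0,-0.002],"twist":0},{"travel":[0.005,0,-0.002],"twist":0},{"travel":[0.005,0,-0.002],"twist":0},{"travel":[0.005,0,-0.002],"twist":0}]' - 60
python3 - <<'E'
from h import *
go([.468,.404,.069],np.radians(16.9));s=ctrl.get_state();print(R.from_rotvec(s["tool_rot"]).as_matrix().round(4)[:,0],s["torque"].round(2))
im=ctrl.get_image("wrist");print(wz((618/1.2,262/1.2),s,.0785))
im=ctrl.get_image("top");cv2.imwrite("pics/top15.png",im[:,:,::-1])
a=cv2.imread("pics/top0.png");b=cv2.imread("pics/top15.png")
for n,(x,y) in dict(weight=(492,287),glue=(480,262),tape=(180,253),jaw=(323,198)).items(): print(n,np.abs(a[y-22:y+22,x-22:x+22].astype(int)-b[y-22:y+22,x-22:x+22]).mean().round(1))
E
```

```text
time: 17.82
position: [0.4681, 0.4055, 0.069]
tool_rot: [-0.232, 1.558, 0.229]
ft_force: [-3.5, -4.7, 23.6]
grip_width: 0.131
t 17.82 travel [-0.     -0.0014 -0.0005] twist -0.0012 | pos [0.4681 0.4055 0.069 ] jaw deg 16.83 F [-3.49 -4.69 23.59] w 0.131
[ 3.0e-04 -2.2e-03 -1.0e+00] [-1.51  0.98 -0.05]
[0.54198228 0.4695015  0.0785    ]
weight 10.7
glue 10.0
tape 85.8
jaw 11.0
```

View pics/top15.png

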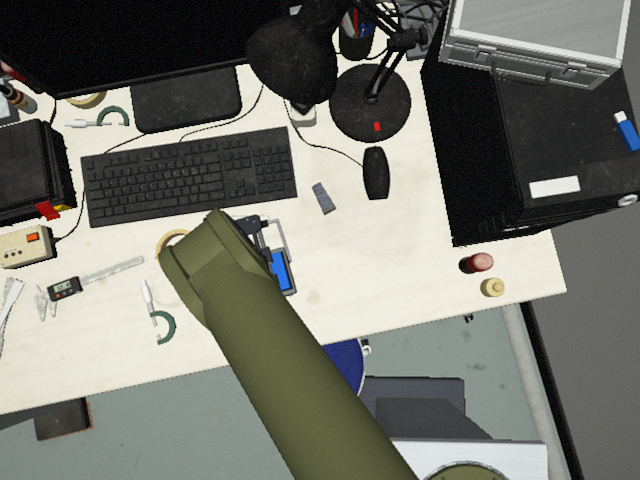

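```bash
python3 - <<'E'
from h import *
print(ctrl.close_job()); s=ctrl.get_state();print(s["time"],s["position"],s["ft_force"])
E
```

```text
the job is handed in; nothing more can be done
None
the job is handed in; nothing more can be done
```

I closed the logger and handed the job in at about 17.9 s of the 58 s allowed. The handle is over to the back and the cover is pressed down on the gasket. `close_job` gave no verdict.

- **Handle:** I swung it over with the fingers either side of the bar and pushed until the bar stopped moving, at about 15 N. After release the bar measured about 94 mm behind the logger's centre, against about 94.6 mm expected at the end stop. The wrist picture after I pressed the cover still shows it at the back.
- **Tool tilt:** The handle push left the tool tilted by about 1.5°. I corrected this by pressing the gripped cover on the desk and sliding it about 5 mm. The tilt was about 0.1° at hand-in.
- **Cover:** I lined it up over the collar to within about 1 mm. It went down with no contact force to 12 mm above the gasket, then pressed home. The tool stopped at a height of 69.0 mm, which puts the rim at 42 mm, level with the gasket's top. Raising the push from 9.5 N to 24 N did not move it any lower.
- **At hand-in:** The fingers were still gripping the rib at 60 N and pushing down with about 24 N, with about 6 N sideways.
- **Other objects:** The top view shows the weight, glue and jaw where they started. The arm hid most of the tape from above, but the side view shows it in place.

**What disagreed or was not seen:**
- The top and wrist cameras differed by about 1–2 mm and 0.6° on the logger's position and turn, so I used values in between.
- I read forces only at the end of each call, so I did not see the snap as a force drop. That it snapped is inferred from the final height and its not sinking under more force.

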